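Throw a guarded isolator with the reach rod

TASK

Take the bent reach rod from its rack, reach over the guard of the isolator with it, hook the hanging leg behind the bar of the bail lever and draw the lever over towards the guard until it meets its stop. Keep it pressed against the stop with about 10 N for a second so that the contacts seat, never pressing the lever with more than 16 N; work it only with the rod, leave it thrown over, and keep off the guard. Then hang the rod back in its rack as it was, let go, and leave the objects standing around undisturbed.

Things in the scene. Friction and masses are not known exactly. Their poses are not given: they have to be found in the camera images.
- isolator: Grey switch unit fixed to the bench on a 210 x 190 mm base plate. Origin on the bench under the lever's axle, z up, +x from the guard to the rear housing. Rear housing: front face at x = 64 mm, back at 122, 174 wide, 115 high. The pocket between guard and housing is open at the top; what is fixed in it (bearing blocks, stop rails) stays below z = 31 mm.
- bail_bar (a point): Centre of the lever's top bar: 50 mm from the axle, along the isolator's y, 50 mm long, about 10 mm thick, black sleeve. Two arms (8 mm thick) at y = +-25 mm join its ends to the axle; the space between them under the bar is open. The bar stands 56 to 70 mm above the bench, depending on its lean.
- guard: Thin aluminium guard round the pocket; origin and axes of the isolator. Front wall at x = -58 to -62 mm, 174 wide, with a rolled edge (7 mm thick), top at z = 94 mm; side walls at y = +-83 to +-87 mm, 92 mm high, reach back to the housing.
- reach_rod: Loose bent rod, about 110 g. Origin at the centre of its black grip, a flat-sided bar 80 (x) x 18 (y) x 30 (z) mm. Steel rod, 8 mm diameter, on the grip's axis: a tail to x = -74 mm and a neck to x = 90 mm, bent down there at a right angle into a straight leg that ends at z = -84 mm. Hangs level in the rack, leg down; grip it across y from above.
- rod_tip (a point): Lower end of the leg of the reach rod: (90, 0, -84) mm from the rod's origin.
- rod_rack: Aluminium rack fixed to the bench, base 150 x 90 mm, origin under its centre, x along the hung rod, leg of the rod at +x. Two posts 10 mm thick at x = +-55 mm, each with an open 90 degree V notch on top, about 45 mm wide at its mouth, top of the flanks at z = 129 mm. Neck and tail lie in the notches, the grip between the posts.
- rack_seat (a point): Where the rod's origin is when it hangs in the rack: 110 mm above the rack's origin; the rod may lie up to 10 mm either way along the rack's x.
- pellet_die: Bystander: steel pellet die, 49 mm diameter, 68 mm high, upright; origin under its centre.
- vial_2: Bystander: glass vial with black cap, 21 mm diameter, 53 mm high, upright; origin under its centre.
- slurry_jar: Bystander: jar with white lid, 52 mm diameter, 62 mm high, upright; origin under its centre.
- bail: The lever, a U-shaped steel bail; origin on its axle (isolator's x = 0, z = 20 mm). Starts leaning to the housing, bar 8 to 35 mm behind the axle. Friction hinge: stays where left, 2 to 5 N at the bar moves it (most at first). Its stop on the guard side is set differently each time (bar 15 to 35 mm on the guard side of the axle) and must be felt: there the force rises 2 to 3 N per mm or more.
There are look-alikes about, which are no part of the job. What is meant by the reach_rod is not turquoise, and is the larger of those in its own colour. What is shaped like the rod_rack but green is not meant.

How it is judged:
On the way, in this order (a step that is already met when the one before it is completed fails the run):
1. the rod is lifted out of the rack (z of reach_rod in the frame of rod_rack above 0.135 m), for 0.1 s.
2. the rod presses the thrown lever with 6 N or more (more than moves it, so only at its stop) (x of bail_bar in the frame of isolator below -0.012 m and contact force between reach_rod and bail above 6 N), for 0.5 s.
At the end, for the whole second after the job is handed in: The lever is left thrown over (bar more than 12 mm to the guard side of the axle) and the rod hangs at rest in both notches of the rack, the leg down and at the same end as before (origin within 15 mm of the seat horizontally and 6 mm in height, upright within 0.2 rad) (x of bail_bar in the frame of isolator below -0.012 m and horizontal distance between reach_rod and rack_seat below 0.015 m and z of reach_rod in the frame of rack_seat between -0.006 and 0.006 m and x of rod_tip in the frame of rod_rack above 0.06 m and angle between reach_rod's own z axis and vertical below 0.2 rad and linear speed of reach_rod below 0.02 m/s); the robot touches nothing.
It fails at once if the rod presses the lever with more than 16 N (contact force between reach_rod and bail above 16 N).
It fails at once if the robot itself touches the lever (contact force between any of the fingers, the arm and bail above 0.5 N).
It fails at once if anything presses the guard with more than 10 N (contact force between anything else and guard above 10 N).
It fails at once if a bystander is shifted by more than 20 mm or tipped (distance of any of pellet_die, vial_2, slurry_jar from where it was at the start of the episode above 0.02 m or angle between any of pellet_die, vial_2, slurry_jar's own z axis and vertical above 0.3 rad).
It also fails if it takes over 67 s, if anything falls off the work surface, if the arm or the gripper's body presses on something with over 40 N, if the wrist force passes 120 N, or if a joint passes its speed limit or range.

ROBOT

A 6-joint arm with a two-finger parallel gripper is mounted at the origin on a cart in front of the work surface, level with it; the furniture and walls round the work are solid. World frame = base frame: x ahead of the robot, y to its left, z up, the work surface at z = 0. Lengths are in m, angles in rad, forces in N, time in s.
With the tool pointing down it reaches from about 0.25 to 0.775 m from the base axis. Payload 4 kg.
Tool frame: the origin (TCP) lies on the centre line of the jaws, within the pads' length; the fingertips stand 17 mm ahead of it and the grasp point (between the pads) lies 2 mm behind it; z points along the fingers, y is the line along which they close (so a half turn about z gives the same grasp; the last joint's range is limited). The gripper opens to 94 mm and grips with 3 to 60 N. Pads are 16 mm wide; open, the fingers measure 119 mm over their backs; the gripper's body (75 mm by 177 mm) begins 78 mm behind the grasp point.
Start: joints at [1.093, 0.087, 1.371, -0, 1.684, -0.103], TCP at [0.201, 0.512, 0.223] pointing down, gripper open.
Joint ranges: [-3.1, 3.1], [-0.76, 2.03], [0.27, 2.55], [-1.08, 4.22], [0.17, 2.65], [-2.57, 2.57]. Speed limits (rad/s): [2.79, 2.79, 3.14, 3.14, 3.14, 3.14].

INTERFACE

Orientations are given as [roll, pitch, yaw] about the fixed x, y, z axes, in that order (R = Rz(yaw) Ry(pitch) Rx(roll)).
In Python, from bench import robot gives the robot as it stands.
- The arm moves only by the tool servo_tool, never from a script. Its argument "plan" is a list of rows, each a list of 7 numbers: the shift along the tool's x, y, z normalised to -1 to 1, where 1 is 0.1 m, then the turn, a rotation vector about the tool's x, y, z normalised to -1 to 1, where 1 is pi/2 rad, then the finger opening in mm, from 0 to 94. In form: [[x, y, z, ax, ay, az, gripper], ...]. A call has 1 to 12 rows; each row is the pose to reach, as a shift and turn from the pose commanded when the call began, along the tool's axes at that moment; what a row does not reach only later rows make up. A row lasts 1/12 s, in which the tool goes at most 41.7 mm and 7.16 degrees, less where a joint would pass 70% of its speed; a pose out of reach is approached as far as the arm can. A call with a number of a shift or a turn outside -1 to 1 is refused whole. A call with a gripper value outside its range is refused whole. The fingers move at their own pace and stop on an object; the grip force is fixed at half the most. Time passes only in rows, so rows that repeat a pose let the fingers close. It gives the time, the measured TCP pose, the force, the opening and the grip force at its end, in the units of the state.
- robot.get_obs(): the state, without advancing time (a new reading comes with each control period).
- robot.snapshot(name): name is "side" or "top" or "wrist"; returns the picture (420x560x3 uint8, red, green, blue); there is no depth.
- robot.camera_params(name): a dict with "camera_matrix" (3x3 intrinsics, pixels), "distortion" ([k1, k2, p1, p2, k3] as OpenCV has them; the pictures are not rectified), "rvec" (rotation vector, rad) and "tvec" (3), from world to camera coordinates, as OpenCV has them; the wrist camera has in their place "tool_from_camera" (4x4, takes a point from camera to tool coordinates, whose origin is the TCP and whose axes are the flange's). Camera axes: x right, y down, z forward; pixel columns grow to the right and rows downward; lengths in m; the calibration is good to about 2 mm. A picture is of the moment at which its call begins: read the wrist's pose just before it. camera_params takes no time and is no camera call.
- robot.close_job(): hands the job in; it is judged then, once.
Trained networks look in the newest picture that a camera, given by its name, has taken for a name from the list of things; names that differ only in an ending like _2 or _b are one class to them, and where a whole thing is asked for, a point or a joint stands for the part that bears it (a point fixed in the world has none). Each returns a list of dicts, best first, with "conf" (0 to 1); they miss things now and then, are a little off and sometimes report something else, mostly with a low value. They report only what shows in the picture. A call takes as long as a camera call. They do not tell look-alikes from the thing itself.
- robot.find_in(thing, camera): "extent" ([centre column, centre row, width, height] in pixels, round what is visible of it).
The state is a dict: "time": time; "joint_positions": joint angles; "qvel": joint speeds; "joint_torque": joint torques, N m; "tool_pos": TCP position; "ee_rot": TCP orientation; "wrist_force": force on the tool from outside, world axes, zero at the start; "wrist_torque": the same for the moment, N m; "width": finger opening in m; "finger_force": force on a finger pad.
Only numpy, scipy, OpenCV 4.12 (cv2) and the standard library are available. Lean on these libraries where they do the work, as an engineer would, in place of code of your own. Each camera call takes 0.05 s, during which the arm holds its last target. There are 200 camera calls.

## Working session

There is one attempt and no reset: what is moved stays moved. The work goes in short steps, Python scripts to look and compute and a tool call to move; the robot and the scene stay as the last step left them, time stands still between calls to the robot, and variables do not carry over. Pictures are saved under pics/ and viewed, at most 10 in all, crops included, and the job is handed in when it is done.

Besides the shell and the picture viewer there is one more tool, called after "Request:" as name(argument=value, ...), one argument or row to a line, values as JSON. servo_tool: Moves the arm, as the interface text tells. Scaled input: -1 to 1 covers 0.1 m each way for a shift and pi/2 rad each way for a turn. Its arguments: {"type":"object","properties":{"plan":{"type":"array","items":{"type":"array","items":{"type":"number"}}}},"required":["plan"]}

```bash
mkdir -p pics
cat > h.py <<'E'
from bench import robot
import cv2, numpy as np
from scipy.spatial.transform import Rotation as Rn
def snap(c,name,crop=None,scale=1):
    im=robot.snapshot(c)[:,:,::-1].copy(); cv2.imwrite(f'pics/{name}_raw.png',im)
    return im
def T_tool():
    o=robot.get_obs(); T=np.eye(4); T[:3,:3]=Rn.from_euler('xyz',o['ee_rot']).as_matrix(); T[:3,3]=o['tool_pos']; return T
def cam(c,T=None):
    p=robot.camera_params(c); K=np.array(p['camera_matrix']);d=np.array(p['distortion'])
    if 'rvec' in p:
        R=cv2.Rodrigues(np.array(p['rvec'],float))[0]; t=np.array(p['tvec'],float).reshape(3)
    else:
        M=np.linalg.inv((T_tool() if T is None else T)@np.array(p['tool_from_camera'])); R,t=M[:3,:3],M[:3,3]
    return K,d,R,t
def ray(c,px,z,T=None):
    K,d,R,t=cam(c,T); n=cv2.undistortPoints(np.array([[px]],float),K,d)[0,0]
    C=-R.T@t; v=R.T@np.array([n[0],n[1],1]); return C+v*(z-C[2])/v[2]
def proj(c,P,T=None):
    K,d,R,t=cam(c,T); return cv2.projectPoints(np.array(P,float).reshape(-1,3),cv2.Rodrigues(R)[0],t,K,d)[0].reshape(-1,2)
E
python3 - <<'E'
from h import *
a=snap('top','t0'); b=snap('side','s0')
cv2.imwrite('pics/top0.png',cv2.resize(a,(800,600),interpolation=cv2.INTER_CUBIC));cv2.imwrite('pics/side0.png',cv2.resize(b,(800,600),interpolation=cv2.INTER_CUBIC))
for c in('top','side'):
    K,d,R,t=cam(c); print(c,-R.T@t,R[2],K[0,0])
    for n in('isolator','reach_rod','rod_rack','pellet_die','vial_2','slurry_jar','bail'):
        print(n,[(np.round(x['extent']).astype(int).tolist(),round(x['conf'],2)) for x in robot.find_in(n,c)[:4]])
o=robot.get_obs();print(o)
E
```

```text
top [ 0.28789486 -0.13912708  1.3928526 ] [ 2.18453402e-01  4.82700536e-04 -9.75847262e-01] 385.93681292950697
isolator [([197, 218, 66, 72], 0.91)]
reach_rod [([324, 254, 12, 14], 0.67), ([381, 196, 23, 46], 0.65), ([286, 227, 12, 46], 0.57)]
rod_rack [([285, 233, 30, 47], 0.7), ([391, 260, 31, 40], 0.55)]
pellet_die [([289, 188, 13, 13], 0.68)]
vial_2 []
slurry_jar [([231, 232, 15, 18], 0.75)]
bail [([191, 224, 17, 14], 0.6)]
side [ 0.42442088 -0.98163207  0.75557271] [ 0.16011829  0.78332765 -0.60063294] 390.54533409801076
isolator [([254, 175, 67, 58], 0.65)]
reach_rod [([341, 349, 82, 30], 0.82), ([260, 220, 60, 23], 0.73), ([236, 289, 28, 12], 0.68), ([316, 237, 14, 26], 0.63)]
rod_rack [([260, 235, 59, 62], 0.96), ([241, 363, 79, 74], 0.81), ([296, 212, 4, 18], 0.34)]
pellet_die [([317, 238, 13, 27], 0.85), ([254, 176, 67, 59], 0.31)]
vial_2 [([295, 212, 2, 16], 0.41)]
slurry_jar [([246, 203, 15, 25], 0.81), ([259, 236, 60, 64], 0.26)]
bail [([252, 174, 6, 9], 0.44), ([295, 211, 1, 16], 0.39)]
{'time': 0.8, 'joint_positions': array([ 1.09289448e+00,  8.71406685e-02,  1.37067656e+00, -2.83345830e-05,
        1.68359265e+00, -1.03089107e-01]), 'qvel': array([-0.00044038,  0.0009703 , -0.00070866,  0.00147057,  0.00099407,
        0.00061812]), 'joint_torque': array([-8.83625253e-04, -3.39994562e+01, -3.02574670e+01,  7.18036015e-02,
        2.35651847e-02, -8.45906129e-06]), 'tool_pos': array([0.20137221, 0.51183451, 0.22255024]), 'ee_rot': array([3.14141375e+00, 4.68130755e-05, 2.76677672e+00]), 'wrist_force': array([0.10200383, 0.62902551, 0.01866739]), 'wrist_torque': array([ 0.04972438, -0.01195685, -0.07236895]), 'finger_force': 0.0, 'width': 0.0942735323860261}
```

View pics/top0.png

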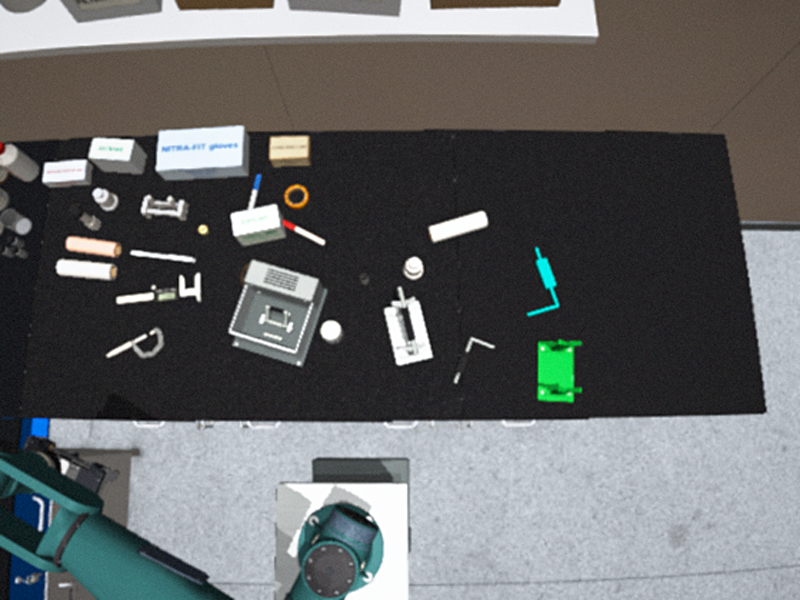

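View pics/side0.png

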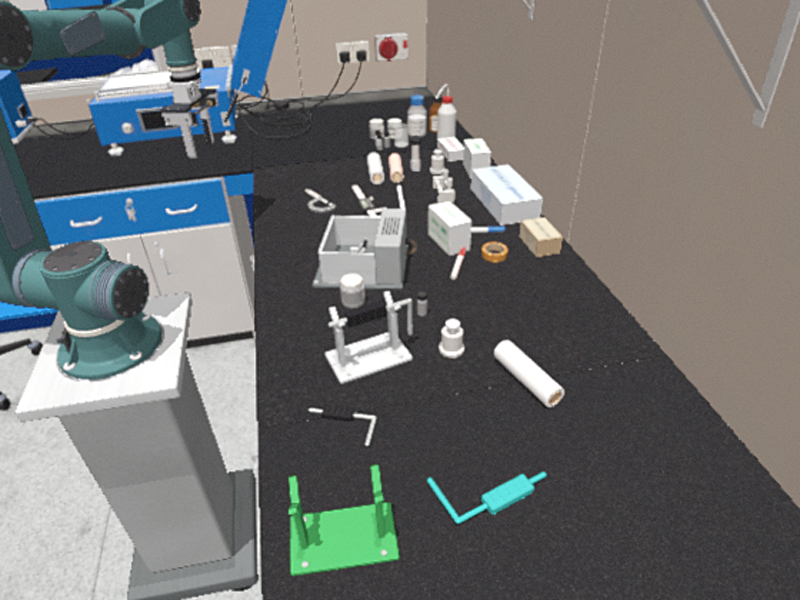

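The top view (shown at 1.43x scale) gives these candidates for the rod:
- the grip hung in the white rack at about (405,320)
- a small black and steel rod lying loose at (470,360)
- the turquoise rod at (545,275)

The rack is either the white one at (408,330) or the green one at (557,370). I choose the rod in the white rack. The isolator is at (275,315), with its guard towards the robot. Next is a close crop to check this.

Run:
```python
import cv2,numpy as np
a=cv2.imread('pics/t0_raw.png')[180:265,155:355]; cv2.imwrite('pics/c1.png',cv2.resize(a,None,fx=4,fy=4,interpolation=cv2.INTER_CUBIC))
b=cv2.imread('pics/s0_raw.png')[140:270,210:340]; cv2.imwrite('pics/c2.png',cv2.resize(b,None,fx=4.6,fy=4.6,interpolation=cv2.INTER_CUBIC))
```

```text
(no output)
```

View pics/c1.png

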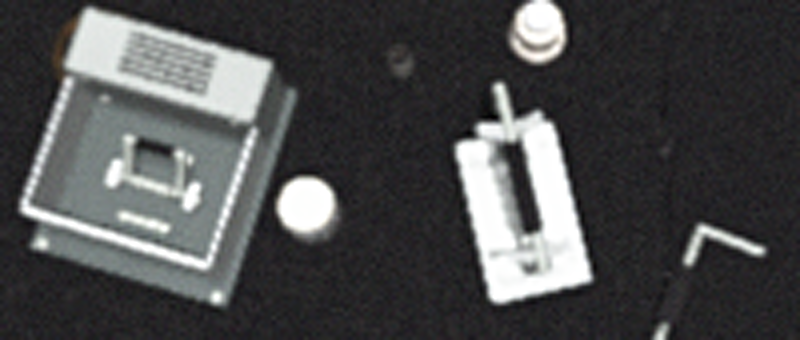

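View pics/c2.png

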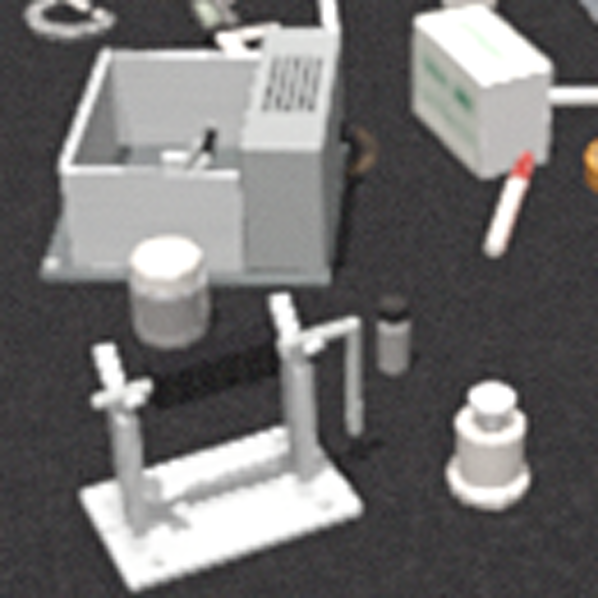

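```bash
cat > fit.py <<'E'
from h import *
from scipy.optimize import least_squares
def tp(p): return ('top',155+(p[0]+.5)/4-.5,180+(p[1]+.5)/4-.5)
def sp(p): return ('side',210+(p[0]+.5)/4.6-.5,140+(p[1]+.5)/4.6-.5)
C={c:cam(c) for c in('top','side')}
def pj(c,P):
    K,d,R,t=C[c]; return cv2.projectPoints(np.array(P,float).reshape(-1,3),cv2.Rodrigues(R)[0],t,K,d)[0].reshape(2)
def w(q,P):
    c,s=np.cos(q[2]),np.sin(q[2]); return [q[0]+c*P[0]-s*P[1],q[1]+s*P[0]+c*P[1],P[2]]
def fit(obs,q0,name):
    f=lambda q:np.concatenate([pj(o[0],w(q,P))-o[1:] for o,P in obs])
    r=least_squares(f,q0,loss='soft_l1'); print(name,np.round(r.x,4)); print(np.round(f(r.x).reshape(-1,2),1).tolist()); return r.x
m=lambda *a:np.array(a)/1000
iso=fit([(tp((22,212)),m(-62,87,94)),(tp((207,265)),m(-62,-87,94)),(tp((85,8)),m(122,87,115)),(tp((274,62)),m(122,-87,115)),
 (tp((245,122)),m(64,-87,115)),(tp((68,70)),m(64,87,115)),(sp((65,166)),m(-62,-87,94)),(sp((105,50)),m(-62,87,94)),(sp((245,148)),m(64,-87,115)),
 (sp((340,150)),m(122,-87,115)),(sp((272,32)),m(64,87,115))],[.5,.1,-.2],'iso')
rack=fit([(tp((455,143)),m(75,45,8)),(tp((553,122)),m(75,-45,8)),(tp((593,283)),m(-75,-45,8)),(tp((492,303)),m(-75,45,8)),
 (sp((82,492)),m(-75,45,8)),(sp((132,588)),m(-75,-45,8)),(sp((362,507)),m(75,-45,8)),(sp((290,432)),m(75,45,8))],[.5,-.2,.2],'rack')
f=lambda d:np.concatenate([pj('top',w(rack,[.090+d[0],d[1],.110]))-tp((500,85))[1:],pj('side',w(rack,[.09+d[0],d[1],.110]))-sp((356,320))[1:],pj('side',w(rack,[.09+d[0],d[1],.026]))-sp((356,434))[1:]])
r=least_squares(f,[0,0]);print('rod dx',r.x,f(r.x))
bw=lambda b:w(iso,[b,0,.02+np.sqrt(.0025-b*b)])
f=lambda b:np.concatenate([pj('top',bw(b[0]))-tp((155,146))[1:]])
r=least_squares(f,[.02]);print('bar',r.x,f(r.x),bw(r.x[0]))
print('seat',w(rack,[0,0,.11]))
for n,p,z in(('jar',(307,205),.062),('die',(540,25),.068),('vial',(400,58),.053)): print(n,ray('top',tp(p)[1:],z))
E
python3 fit.py
```

```text
iso [ 0.5459  0.1652 -0.2892]
[[-0.3, -1.2], [1.0, -0.2], [0.1, -1.2], [0.1, -1.3], [2.0, -0.5], [-1.3, -1.3], [-0.8, 0.9], [-0.3, 0.2], [-1.2, -0.1], [-3.5, -0.2], [-1.7, -0.8]]
rack [ 0.521  -0.168   0.2277]
[[0.4, 0.1], [-0.3, -0.2], [-0.3, -1.0], [0.6, -0.2], [-0.9, 0.5], [-0.6, -0.1], [-0.5, 0.2], [1.6, -1.9]]
rod dx [0.00572408 0.00085517] [-0.35301013 -0.32497047 -0.26059391  1.01511612  0.08803455 -0.44914677]
bar [0.02597079] [0.21173423 0.11750069] [np.float64(0.5707474120322081), np.float64(0.1577645232766576), np.float64(0.06272608286515752)]
seat [np.float64(0.5210314085555957), np.float64(-0.1680485992446881), 0.11]
jar [0.51782462 0.02252726 0.062     ]
die [ 0.67865277 -0.18315852  0.068     ]
vial [ 0.65294459 -0.05741093  0.053     ]
```

The crops confirm the choice: a dark grip lies in both notches of the white rack, with the leg hanging at the end away from the robot (c1 at 500,85; c2 at 356,320–434). The vial is just beyond it. I'm moving above the rack now.

Request:
servo_tool(
  plan=[
    [-1, -1, -0.4, 0, 0, 0, 94],
    [-1, -1, -0.4, 0, 0, 0, 94],
    [-1, -1, -0.4, 0, 0, 0, 94],
    [-1, -1, -0.4, 0, 0, 0, 94],
  ],
)

```text
time: 1.13
tool_pos: [0.259, 0.3797, 0.2642]
ee_rot: [3.14, 0.002, 2.765]
wrist_force: [0.4, 0.0, 1.0]
width: 0.0938
finger_force: 0.0
```

Request:
servo_tool(
  plan=[
    [-1, -1, 0, 0, 0, 0, 94],
    [-1, -1, 0, 0, 0, 0, 94],
    [-1, -1, 0, 0, 0, 0, 94],
    [-1, -1, 0, 0, 0, 0, 94],
  ],
)

```text
time: 1.47
tool_pos: [0.3154, 0.249, 0.2629]
ee_rot: [-3.141, 0.002, 2.763]
wrist_force: [0.3, 0.5, 1.1]
width: 0.0941
finger_force: 0.0
```

Request:
servo_tool(
  plan=[
    [-1, -1, 0, 0, 0, 0, 94],
    [-1, -1, 0, 0, 0, 0, 94],
    [-1, -1, 0, 0, 0, 0, 94],
    [-1, -1, 0, 0, 0, 0, 94],
  ],
)

```text
time: 1.8
tool_pos: [0.3718, 0.119, 0.2626]
ee_rot: [-3.14, 0.002, 2.762]
wrist_force: [0.9, 0.6, -0.1]
width: 0.0938
finger_force: 0.0
```

Request:
servo_tool(
  plan=[
    [-1, -1, 0, 0, 0, 0, 94],
    [-1, -1, 0, 0, 0, 0, 94],
    [-1, -1, 0, 0, 0, 0, 94],
    [-1, -1, 0, 0, 0, 0, 94],
  ],
)

```text
time: 2.13
tool_pos: [0.4282, -0.011, 0.2622]
ee_rot: [-3.14, 0.001, 2.762]
wrist_force: [-0.1, -0.0, 0.4]
width: 0.094
finger_force: 0.0
```

Request:
servo_tool(
  plan=[
    [-1, -1, 0, 0, 0, 0, 94],
    [-1, -1, 0, 0, 0, 0, 94],
    [-1, -1, 0, 0, 0, 0, 94],
    [-1, -1, 0, 0, 0, 0, 94],
  ],
)

```text
time: 2.47
tool_pos: [0.4845, -0.1408, 0.2616]
ee_rot: [-3.14, 0.0, 2.763]
wrist_force: [0.3, 0.9, -0.3]
width: 0.0936
finger_force: 0.0
```

Request:
servo_tool(
  plan=[
    [-0.52, -0.13, 0, 0, 0, -0.383, 94],
    [-0.52, -0.13, 0, 0, 0, -0.383, 94],
    [-0.52, -0.13, 0, 0, 0, -0.383, 94],
    [-0.52, -0.13, 0, 0, 0, -0.383, 94],
    [-0.52, -0.13, 0, 0, 0, -0.383, 94],
    [-0.52, -0.13, 0, 0, 0, -0.383, 94],
  ],
)

```text
time: 2.97
tool_pos: [0.5273, -0.1672, 0.2624]
ee_rot: [3.141, -0.0, -2.913]
wrist_force: [0.3, 0.2, -0.2]
width: 0.0941
finger_force: 0.0
```

Run:
```python
from h import *
T=T_tool(); np.save('T1.npy',T); o=robot.get_obs(); print(o['time'],o['tool_pos'],o['ee_rot'],o['joint_positions'])
a=snap('wrist','w1'); cv2.imwrite('pics/w1.png',cv2.resize(a,(800,600)))
print(proj('wrist',[[.527,-.167,.11],[.521+.05,-.168+.012,.11]],T)); print(robot.camera_params('wrist')['tool_from_camera'])
for n in('reach_rod','rod_rack'): print(n,robot.find_in(n,'wrist')[:3])
```

```text
2.9667 [ 0.52729814 -0.16723864  0.26237581] [ 3.14097780e+00 -1.39110198e-04 -2.91292526e+00] [-4.09871215e-01  9.05378800e-02  1.28879542e+00  4.18479037e-04
  1.76273750e+00 -2.20925516e+00]
[[284.07460922 193.99622979]
 [284.90436793 238.76359777]]
[[-1.71136610e-03 -9.68336610e-01 -2.49642305e-01  7.35762435e-02]
 [ 9.99998393e-01 -1.79045805e-03  8.97393238e-05  2.06343573e-04]
 [-5.33871948e-04 -2.49641751e-01  9.68338118e-01 -1.62494964e-01]
 [ 0.00000000e+00  0.00000000e+00  0.00000000e+00  1.00000000e+00]]
reach_rod [{'extent': [18.9, 207.8, 35.6, 122.7], 'conf': 0.98}, {'extent': [287.1, 193.8, 23.0, 170.7], 'conf': 0.76}, {'extent': [164.1, 83.4, 99.7, 88.6], 'conf': 0.74}]
rod_rack [{'extent': [18.6, 44.0, 37.1, 85.9], 'conf': 0.79}, {'extent': [289.6, 195.3, 22.1, 170.1], 'conf': 0.61}, {'extent': [502.7, 223.5, 112.8, 103.2], 'conf': 0.19}]
```

View pics/w1.png

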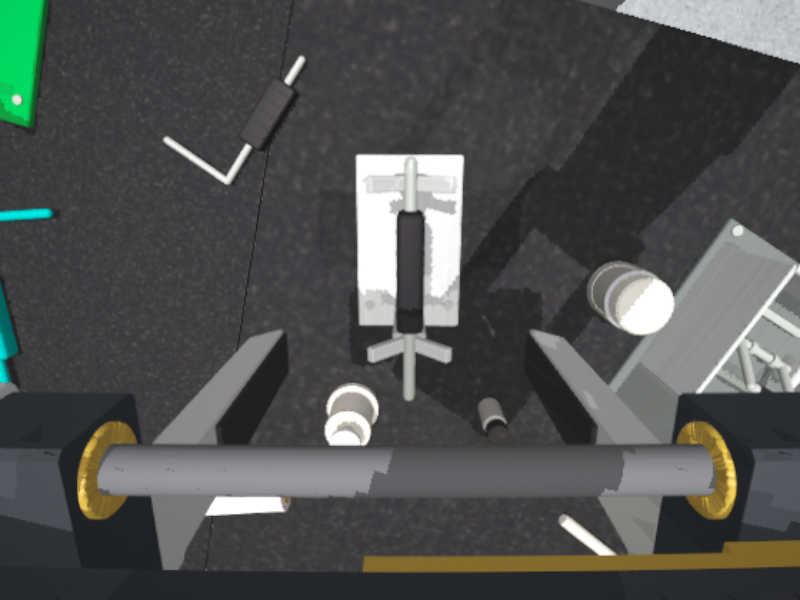

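The wrist view shows the rod centred between the jaws: tail end at (411,160), grip from (410,211) to (410,332) and bend at (408,397).

Run:
```python
from h import *
T=np.load('T1.npy'); R=T[:3,:3]
for n,p,z in(('tail',(411,158),.112),('grip-',(410,211),.125),('bend',(408,398),.110),('grip+',(410,332),.125)):
    P=ray('wrist',(p[0]*.7,p[1]*.7),z,T); print(n,P,R.T@(P-T[:3,3]))
```

```text
tail [ 0.45134018 -0.18115063  0.112     ] [0.07711338 0.00357582 0.15038877]
grip- [ 0.48237649 -0.17468443  0.125     ] [0.04542101 0.00284639 0.13738391]
bend [ 0.61293422 -0.14556172  0.11      ] [-0.08834183  0.00160701  0.15236454]
grip+ [ 0.55890147 -0.15684254  0.125     ] [-0.03315636  0.00287719  0.13737299]
```

Request:
servo_tool(
  plan=[
    [0.05, 0.026, 0.4, 0, 0, 0, 70],
    [0.05, 0.026, 0.8, 0, 0, 0, 60],
    [0.05, 0.026, 0.9, 0, 0, 0, 60],
    [0.05, 0.026, 0.9, 0, 0, 0, 60],
  ],
)

```text
time: 3.45
tool_pos: [0.5193, -0.165, 0.1682]
ee_rot: [3.136, -0.007, -2.916]
wrist_force: [0.3, -0.1, 1.1]
width: 0.0708
finger_force: 0.0
```

Request:
servo_tool(
  plan=[
    [0, 0, 0.25, 0, 0, 0, 60],
    [0, 0, 0.45, 0, 0, 0, 60],
    [0, 0, 0.58, 0, 0, 0, 60],
    [0, 0, 0.58, 0, 0, 0, 60],
  ],
)

```text
time: 3.78
tool_pos: [0.5215, -0.166, 0.1139]
ee_rot: [3.14, -0.002, -2.915]
wrist_force: [-0.0, -0.2, 0.3]
width: 0.0598
finger_force: 0.0
```

Request:
servo_tool(
  plan=[
    [0, 0, 0, 0, 0, 0, 30],
    [0, 0, 0, 0, 0, 0, 10],
    [0, 0, 0, 0, 0, 0, 0],
    [0, 0, 0, 0, 0, 0, 0],
    [0, 0, 0, 0, 0, 0, 0],
    [0, 0, 0, 0, 0, 0, 0],
    [0, 0, 0, 0, 0, 0, 0],
    [0, 0, 0, 0, 0, 0, 0],
    [0, 0, 0, 0, 0, 0, 0],
  ],
)

```text
time: 4.53
tool_pos: [0.5219, -0.1661, 0.1148]
ee_rot: [3.141, 0.0, -2.915]
wrist_force: [-0.2, 0.5, 1.8]
width: 0.018
finger_force: 30.0
```

Request:
servo_tool(
  plan=[
    [0, 0, -0.15, 0, 0, 0, 0],
    [0, 0, -0.4, 0, 0, 0, 0],
    [0, 0, -0.7, 0, 0, 0, 0],
    [0, 0, -1, 0, 0, 0, 0],
    [0, 0, -1, 0, 0, 0, 0],
    [0, 0, -1, 0, 0, 0, 0],
  ],
)

```text
time: 5.03
tool_pos: [0.5227, -0.1667, 0.2163]
ee_rot: [-3.139, 0.003, -2.915]
wrist_force: [0.1, -0.1, -1.9]
width: 0.0179
finger_force: 30.0
```

Request:
servo_tool(
  plan=[
    [-0.06, 0.3, -0.1, 0, 0, 0, 0],
    [-0.12, 0.6, -0.2, 0, 0, 0, 0],
    [-0.18, 1, -0.3, 0, 0, 0, 0],
    [-0.18, 1, -0.3, 0, 0, 0, 0],
  ],
)

```text
time: 5.37
tool_pos: [0.5163, -0.059, 0.2444]
ee_rot: [3.137, 0.001, -2.908]
wrist_force: [-0.1, 0.2, -0.5]
width: 0.0178
finger_force: 30.0
```

Request:
servo_tool(
  plan=[
    [-0.06, 0.35, 0, 0, 0, 0, 0],
    [-0.12, 0.7, 0, 0, 0, 0, 0],
    [-0.18, 1, 0, 0, 0, 0, 0],
    [-0.18, 1, 0, 0, 0, 0, 0],
  ],
)

```text
time: 5.7
tool_pos: [0.5105, 0.0413, 0.2418]
ee_rot: [3.138, -0.004, -2.909]
wrist_force: [0.5, -0.3, -0.9]
width: 0.0179
finger_force: 30.0
```

Request:
servo_tool(
  plan=[
    [-0.06, 0.35, 0, 0, 0, 0, 0],
    [-0.12, 0.7, 0, 0, 0, 0, 0],
    [-0.18, 1, 0, 0, 0, 0, 0],
    [-0.18, 1, 0, 0, 0, 0, 0],
  ],
)

```text
time: 6.03
tool_pos: [0.5057, 0.1421, 0.2418]
ee_rot: [3.139, -0.004, -2.909]
wrist_force: [0.5, -0.2, -0.9]
width: 0.0179
finger_force: 30.0
```

Request:
servo_tool(
  plan=[
    [-0.06, 0.2, 0, 0, 0, 0.06, 0],
    [-0.06, 0.39, 0, 0, 0, 0.13, 0],
    [-0.06, 0.39, 0, 0, 0, 0.2, 0],
    [-0.06, 0.39, 0, 0, 0, 0.27, 0],
    [-0.06, 0.39, 0, 0, 0, 0.33, 0],
    [-0.06, 0.39, 0, 0, 0, 0.33, 0],
    [-0.06, 0.39, 0, 0, 0, 0.33, 0],
  ],
)

```text
time: 6.62
tool_pos: [0.5038, 0.1765, 0.2428]
ee_rot: [-3.14, -0.002, 2.852]
wrist_force: [-0.4, 0.5, -1.0]
width: 0.0178
finger_force: 30.0
```

Run:
```python
from h import *
T=T_tool(); np.save('T2.npy',T); o=robot.get_obs(); print(o['time'],o['tool_pos'],o['ee_rot'],o['joint_positions'],o['wrist_force'],o['wrist_torque'])
a=snap('wrist','w2'); cv2.imwrite('pics/w2.png',cv2.resize(a,(800,600)))
```

```text
6.6167 [0.50377401 0.17654283 0.24275899] [-3.13980560e+00 -2.24705316e-03  2.85169193e+00] [ 2.31108958e-01  5.01720263e-02  1.37015757e+00 -4.36584177e-04
  1.72410147e+00 -1.04985470e+00] [-0.41101208  0.47247602 -1.02042227] [-0.0089369  -0.01563082  0.049584  ]
```

View pics/w2.png

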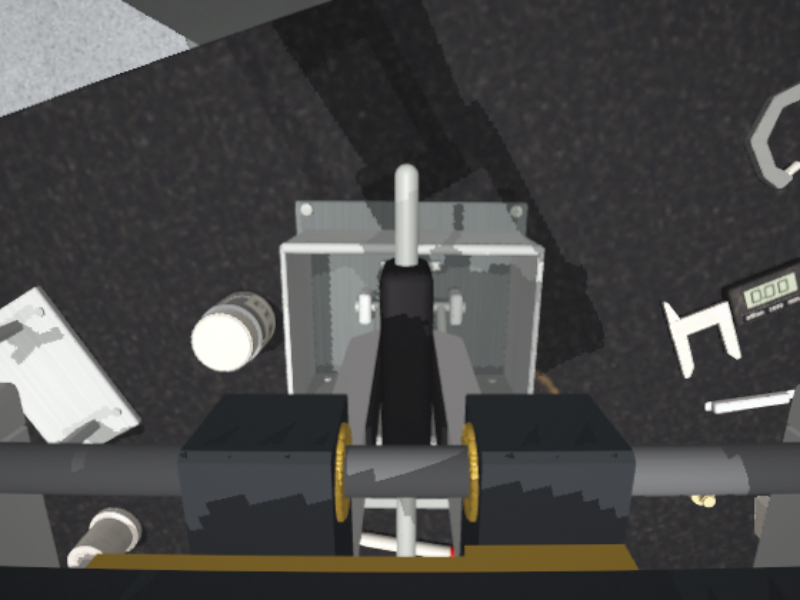

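The wrist view shows the guard's front rim at row 247, from (281,247) to (544,247), parallel to the image. The rod is centred on it, and the bearing blocks at (364,307) and (456,306) sit symmetrically about the rod.

```bash
python3 - <<'E'
from h import *
T=np.load('T2.npy'); R=T[:3,:3]
for n,p,z in(('gl',(281,247),.092),('gr',(544,248),.092),('base l',(296,202),.006),('base r',(528,202),.006),('blkL',(364,307),.03),('blkR',(456,306),.03)):
    P=ray('wrist',(p[0]*.7,p[1]*.7),z,T); print(n,P,R.T@(P-T[:3,3]))
E
python3 fit.py | grep -A1 iso
```

```text
gl [0.45974772 0.10364364 0.092     ] [ 0.02101161 -0.08217287  0.15095367]
gr [0.50988446 0.2684792  0.092     ] [0.02008637 0.09011614 0.1506437 ]
base l [0.4355842  0.10262593 0.006     ] [ 0.04368262 -0.08990163  0.23701878]
base r [0.4899691  0.28392604 0.006     ] [0.04339299 0.09937924 0.23667987]
blkL [0.53029254 0.13248689 0.03      ] [-0.03848366 -0.03425696  0.21273461]
blkR [0.55083542 0.20389933 0.03      ] [-0.03775559  0.04004781  0.21260346]
iso [ 0.5459  0.1652 -0.2892]
[[-0.3, -1.2], [1.0, -0.2], [0.1, -1.2], [0.1, -1.3], [2.0, -0.5], [-1.3, -1.3], [-0.8, 0.9], [-0.3, 0.2], [-1.2, -0.1], [-3.5, -0.2], [-1.7, -0.8]]
```

Request:
servo_tool(
  plan=[
    [0, 0.04, 0.2, 0, 0, 0, 0],
    [0, 0.04, 0.4, 0, 0, 0, 0],
    [0, 0.04, 0.6, 0, 0, 0, 0],
    [0, 0.04, 0.7, 0, 0, 0, 0],
    [0, 0.04, 0.7, 0, 0, 0, 0],
  ],
)

```text
time: 7.08
tool_pos: [0.5034, 0.1806, 0.1709]
ee_rot: [-3.138, -0.006, 2.851]
wrist_force: [-0.3, 0.2, -2.7]
width: 0.0177
finger_force: 30.0
```

Request:
servo_tool(
  plan=[
    [0, 0, 0.15, 0, 0, 0, 0],
    [0, 0, 0.3, 0, 0, 0, 0],
    [0, 0, 0.4, 0, 0, 0, 0],
    [0, 0, 0.47, 0, 0, 0, 0],
    [0, 0, 0.47, 0, 0, 0, 0],
    [0, 0, 0.47, 0, 0, 0, 0],
  ],
)

```text
time: 7.58
tool_pos: [0.5054, 0.1814, 0.1278]
ee_rot: [3.141, 0.0, 2.85]
wrist_force: [-0.5, 1.0, -0.2]
width: 0.0177
finger_force: 30.0
```

Run:
```python
from h import *
T=T_tool(); np.save('T3.npy',T); o=robot.get_obs(); print(o['time'],o['tool_pos'],o['ee_rot'],o['wrist_force'],o['wrist_torque'])
a=snap('side','s3'); cv2.imwrite('pics/s3.png',cv2.resize(a[110:235,200:350],None,fx=5,fy=4.8,interpolation=cv2.INTER_CUBIC))
```

```text
7.5833 [0.50535485 0.18140655 0.12784515] [3.14139164e+00 2.38121756e-04 2.85019407e+00] [-0.45031021  0.99854635 -0.15625432] [ 0.04209528  0.00368925 -0.03811053]
```

View pics/s3.png

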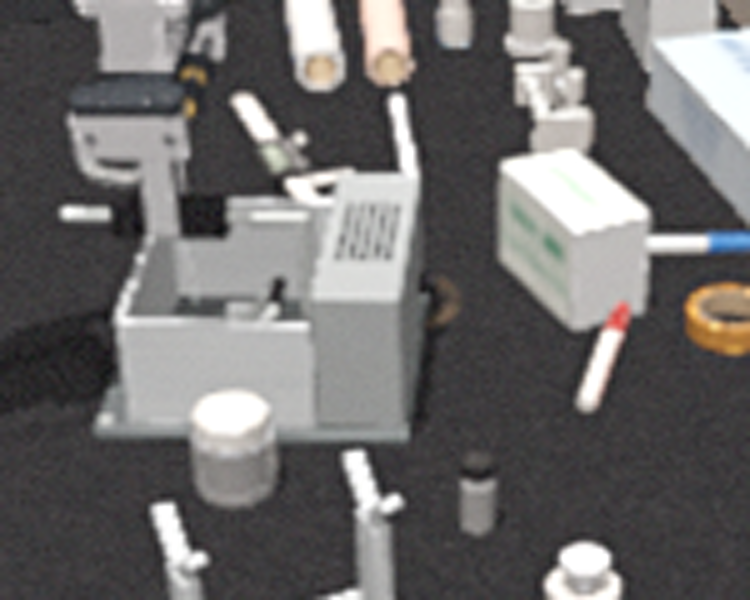

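The side view shows the neck reaching over the guard at (255–308,215) with the leg inside the pocket, clear of the housing. I'm drawing the lever gently.

Request:
servo_tool(
  plan=[
    [0.03, 0, 0.03, 0, 0, 0, 0],
    [0.06, 0, 0.03, 0, 0, 0, 0],
    [0.08, 0, 0.03, 0, 0, 0, 0],
    [0.1, 0, 0.03, 0, 0, 0, 0],
    [0.12, 0, 0.03, 0, 0, 0, 0],
    [0.14, 0, 0.03, 0, 0, 0, 0],
    [0.16, 0, 0.03, 0, 0, 0, 0],
    [0.18, 0, 0.03, 0, 0, 0, 0],
    [0.2, 0, 0.03, 0, 0, 0, 0],
  ],
)

```text
time: 8.38
tool_pos: [0.4878, 0.1869, 0.1258]
ee_rot: [3.14, 0.005, 2.85]
wrist_force: [4.6, -1.2, 0.9]
width: 0.0177
finger_force: 30.0
```

Request:
servo_tool(
  plan=[
    [0.02, 0, 0, 0, 0, 0, 0],
    [0.04, 0, 0, 0, 0, 0, 0],
    [0.06, 0, 0, 0, 0, 0, 0],
    [0.08, 0, 0, 0, 0, 0, 0],
    [0.1, 0, 0, 0, 0, 0, 0],
    [0.12, 0, 0, 0, 0, 0, 0],
    [0.14, 0, 0, 0, 0, 0, 0],
    [0.16, 0, 0, 0, 0, 0, 0],
    [0.18, 0, 0, 0, 0, 0, 0],
    [0.2, 0, 0, 0, 0, 0, 0],
  ],
)

```text
time: 9.22
tool_pos: [0.4666, 0.1931, 0.1245]
ee_rot: [3.141, -0.0, 2.85]
wrist_force: [3.2, -1.9, 2.0]
width: 0.0177
finger_force: 30.0
```

Request:
servo_tool(
  plan=[
    [0.015, 0, 0, 0, 0, 0, 0],
    [0.03, 0, 0, 0, 0, 0, 0],
    [0.045, 0, 0, 0, 0, 0, 0],
    [0.06, 0, 0, 0, 0, 0, 0],
    [0.075, 0, 0, 0, 0, 0, 0],
    [0.09, 0, 0, 0, 0, 0, 0],
    [0.1, 0, 0, 0, 0, 0, 0],
  ],
)

```text
time: 9.8
tool_pos: [0.4568, 0.1959, 0.1243]
ee_rot: [-3.141, -0.001, 2.85]
wrist_force: [3.0, -1.3, 0.8]
width: 0.0178
finger_force: 30.0
```

Request:
servo_tool(
  plan=[
    [0.01, 0, 0, 0, 0, 0, 0],
    [0.02, 0, 0, 0, 0, 0, 0],
  ],
)

```text
time: 9.97
tool_pos: [0.455, 0.1964, 0.1243]
ee_rot: [-3.141, -0.001, 2.85]
wrist_force: [2.3, -1.3, 0.8]
width: 0.0178
finger_force: 30.0
```

Run:
```python
from h import *
o=robot.get_obs(); R=T_tool()[:3,:3]; print(o['time'],o['tool_pos'],R.T@o['wrist_force'],R.T@o['wrist_torque'])
a=snap('wrist','w4')
b=robot.snapshot('side')[:,:,::-1][110:235,200:350]
v=np.hstack([cv2.resize(a[80:420,160:400],None,fx=1.6,fy=1.6),cv2.resize(b,(415,544))]); cv2.imwrite('pics/v4.png',v)
```

```text
9.9667 [0.45500032 0.19639279 0.12429035] [-2.56812248 -0.61583965 -0.81513669] [-5.84278227e-04 -8.31112767e-01 -3.94281881e-02]
```

View pics/v4.png

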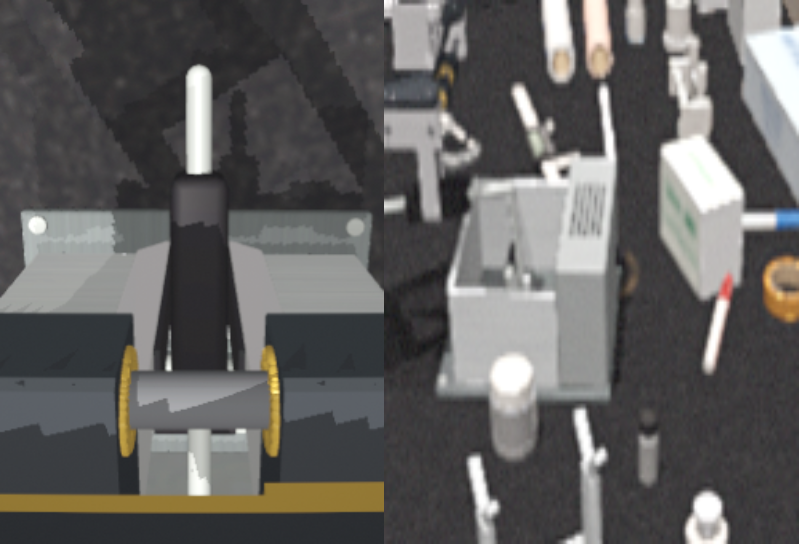

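Request:
servo_tool(
  plan=[
    [0.01, 0, 0, 0, 0, 0, 0],
    [0.02, 0, 0, 0, 0, 0, 0],
    [0.025, 0, 0, 0, 0, 0, 0],
  ],
)

```text
time: 10.32
tool_pos: [0.4526, 0.1971, 0.1243]
ee_rot: [-3.141, -0.001, 2.85]
wrist_force: [2.3, -0.1, 1.0]
width: 0.018
finger_force: 30.0
```

Request:
servo_tool(
  plan=[
    [0.01, 0, 0, 0, 0, 0, 0],
    [0.02, 0, 0, 0, 0, 0, 0],
    [0.02, 0, 0, 0, 0, 0, 0],
  ],
)

```text
time: 10.57
tool_pos: [0.4506, 0.1977, 0.1243]
ee_rot: [-3.141, -0.001, 2.85]
wrist_force: [1.3, -0.1, -0.3]
width: 0.0177
finger_force: 30.0
```

Request:
servo_tool(
  plan=[
    [0.01, 0, 0, 0, 0, 0, 0],
    [0.02, 0, 0, 0, 0, 0, 0],
  ],
)

```text
time: 10.73
tool_pos: [0.4489, 0.1982, 0.1243]
ee_rot: [-3.141, -0.0, 2.85]
wrist_force: [2.3, -0.4, 0.7]
width: 0.0176
finger_force: 30.0
```

```bash
cat > f.py <<'E'
from h import *
o=robot.get_obs(); R=T_tool()[:3,:3]; print(o['time'],o['tool_pos'],(R.T@o['wrist_force']).round(2),(R.T@o['wrist_torque']).round(3),o['ee_rot'])
E
python3 f.py
```

```text
10.7333 [0.44893081 0.19819766 0.12430587] [-2.31  0.27 -0.71] [-0.03  -0.601  0.022] [-3.14142663e+00 -3.86450905e-04  2.84994936e+00]
```

Request:
servo_tool(
  plan=[
    [0.01, 0, 0, 0, 0, 0, 0],
    [0.02, 0, 0, 0, 0, 0, 0],
  ],
)

```text
time: 10.9
tool_pos: [0.4469, 0.1988, 0.1243]
ee_rot: [-3.141, -0.001, 2.85]
wrist_force: [2.5, -1.2, -0.2]
width: 0.018
finger_force: 30.0
```

```bash
python3 f.py
```

```text
10.9 [0.44691271 0.19882627 0.12425513] [-2.74 -0.41  0.21] [-0.113 -0.583 -0.072] [-3.14143554e+00 -5.50795114e-04  2.85006080e+00]
```

Request:
servo_tool(
  plan=[
    [0.01, 0, 0, 0, 0, 0, 0],
    [0.02, 0, 0, 0, 0, 0, 0],
  ],
)

```text
time: 11.07
tool_pos: [0.4449, 0.1994, 0.1242]
ee_rot: [-3.141, -0.001, 2.85]
wrist_force: [3.4, 0.2, -1.1]
width: 0.0174
finger_force: 30.0
```

```bash
python3 f.py
```

```text
11.0667 [0.44494672 0.19938616 0.12418047] [-3.17  1.15  1.09] [-0.082 -0.494  0.001] [-3.14142033e+00 -6.81689685e-04  2.85003232e+00]
```

Request:
servo_tool(
  plan=[
    [0.01, 0, 0, 0, 0, 0, 0],
    [0.02, 0, 0, 0, 0, 0, 0],
  ],
)

```text
time: 11.23
tool_pos: [0.443, 0.2, 0.124]
ee_rot: [-3.141, -0.001, 2.85]
wrist_force: [1.8, -0.2, -1.8]
width: 0.0177
finger_force: 30.0
```

```bash
python3 f.py
```

```text
11.2333 [0.44296651 0.19995272 0.1240117 ] [-1.75  0.36  1.77] [-0.095 -0.492 -0.061] [-3.14123011e+00 -8.76776949e-04  2.85008960e+00]
```

Request:
servo_tool(
  plan=[
    [0.01, 0, 0, 0, 0, 0, 0],
    [0.02, 0, 0, 0, 0, 0, 0],
  ],
)

```text
time: 11.4
tool_pos: [0.4412, 0.2004, 0.1242]
ee_rot: [-3.141, -0.001, 2.85]
wrist_force: [2.1, -0.7, -2.7]
width: 0.0179
finger_force: 30.0
```

```bash
python3 f.py
```

```text
11.4 [0.44116652 0.20044362 0.12417563] [-2.21 -0.03  2.73] [ 0.001 -0.472  0.029] [-3.14119983e+00 -5.55900439e-04  2.84994853e+00]
```

Request:
servo_tool(
  plan=[
    [0.01, 0, 0, 0, 0, 0, 0],
    [0.015, 0, 0, 0, 0, 0, 0],
    [0.015, 0, 0, 0, 0, 0, 0],
  ],
)

```text
time: 11.65
tool_pos: [0.4398, 0.2009, 0.1244]
ee_rot: [-3.141, -0.0, 2.85]
wrist_force: [2.6, -1.6, -1.8]
width: 0.0178
finger_force: 30.0
```

```bash
python3 f.py
```

```text
11.65 [0.43977218 0.20092678 0.12438219] [-2.93 -0.78  1.8 ] [ 0.005 -0.39   0.02 ] [-3.14137673e+00 -3.50644225e-04  2.85006932e+00]
```

Run:
```python
from h import *
a=snap('wrist','w5'); b=snap('side','s5')
ims=[cv2.imread(f'pics/{n}_raw.png')[100:310,220:350] for n in('w2','w4','w5')]
v=np.hstack([cv2.resize(i,None,fx=1.9,fy=1.9) for i in ims]); cv2.imwrite('pics/v5.png',v)
```

```text
(no output)
```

View pics/v5.png

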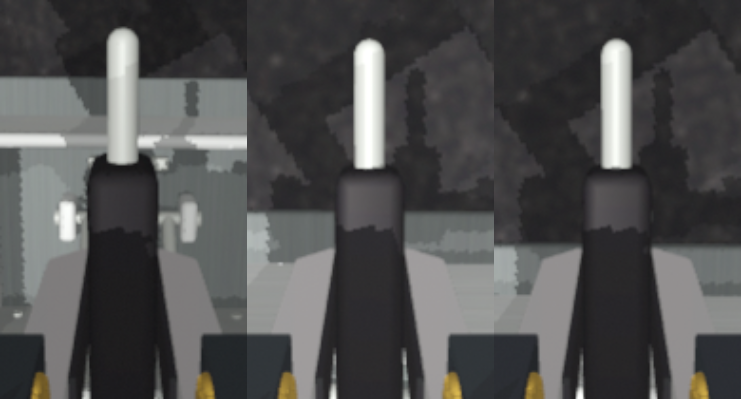

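Run:
```python
from h import *
p=robot.camera_params('wrist');K=np.array(p['camera_matrix']);d=np.array(p['distortion']);M=np.linalg.inv(np.array(p['tool_from_camera']))
for sl in(0,.004):
  for a in (0,.05,.1,.15,.2,.3):
    pts=[]
    for x,z in((-.074,.004),(-.040,.015)):   # rod frame; tail down by pitch a about (0,0,+.006)
        dz=z-.006; X=x*np.cos(a)+dz*np.sin(a); Z=.006+dz*np.cos(a)+x*np.sin(a)
        pts.append([-X+sl,0,.0048-Z])
    q=cv2.projectPoints(np.array(pts),cv2.Rodrigues(M[:3,:3])[0],M[:3,3],K,d)[0].reshape(-1,2)
    print(sl,a,q[:,1].round(1))
print('meas w2 tail 114.7 grip 181.6; w4 120.5 188; w5 120.5 188')
```

```text
0 0 [113.6 189.9]
0 0.05 [113.7 190. ]
0 0.1 [114.1 190.3]
0 0.15 [114.8 190.8]
0 0.2 [115.9 191.5]
0 0.3 [119.  193.3]
0.004 0 [104.8 181.3]
0.004 0.05 [105.  181.5]
0.004 0.1 [105.6 182. ]
0.004 0.15 [106.5 182.6]
0.004 0.2 [107.8 183.4]
0.004 0.3 [111.3 185.4]
meas w2 tail 114.7 grip 181.6; w4 120.5 188; w5 120.5 188
```

Run:
```python
import cv2,numpy as np
for n in('w1','w2','w4','w5'):
    g=cv2.imread(f'pics/{n}_raw.png',0).astype(float)
    out=[]
    for r in (126,132,140,150,160,168,174):
        L=g[r,270:302]; th=(L.max()+np.median(g[r,262:272]))/2
        i=np.where(L>th)[0]; 
        if len(i)==0: out.append(None);continue
        lo,hi=i[0],i[-1]
        e1=270+lo-(L[lo]-th)/(L[lo]-L[lo-1]) if lo>0 else 270
        e2=270+hi+(L[hi]-th)/(L[hi]-L[hi+1]) if hi<31 else 302
        out.append((round(e1,1),round(e2,1),round(e2-e1,1)))
    print(n,out)
```

```text
w1 [(np.float64(277.6), np.float64(288.1), np.float64(10.5)), (np.float64(273.5), np.float64(295.5), np.float64(22.0)), None, None, None, None, None]
w2 [(np.float64(276.3), np.float64(291.8), np.float64(15.5)), (np.float64(276.3), np.float64(291.7), np.float64(15.4)), (np.float64(276.3), np.float64(291.3), np.float64(15.0)), (np.float64(276.7), np.float64(290.9), np.float64(14.2)), (np.float64(277.1), np.float64(289.8), np.float64(12.7)), (np.float64(276.9), np.float64(289.8), np.float64(12.9)), (np.float64(280.2), 302, np.float64(21.8))]
w4 [(np.float64(276.7), np.float64(290.9), np.float64(14.2)), (np.float64(276.0), np.float64(291.2), np.float64(15.2)), (np.float64(276.2), np.float64(291.2), np.float64(15.1)), (np.float64(276.1), np.float64(291.2), np.float64(15.2)), (np.float64(276.2), np.float64(291.1), np.float64(14.9)), (np.float64(276.2), np.float64(291.1), np.float64(14.9)), (np.float64(276.1), np.float64(291.2), np.float64(15.1))]
w5 [(np.float64(276.8), np.float64(290.9), np.float64(14.1)), (np.float64(276.0), np.float64(291.2), np.float64(15.1)), (np.float64(276.2), np.float64(291.2), np.float64(15.0)), (np.float64(276.2), np.float64(291.2), np.float64(15.0)), (np.float64(276.6), np.float64(291.1), np.float64(14.5)), (np.float64(276.8), np.float64(290.9), np.float64(14.1)), (np.float64(276.8), np.float64(291.0), np.float64(14.2))]
```

The tail rim is only a few pixels off and unchanged between the last two views, so the rod has settled a few mm in the pads and isn't slipping further. I'll carry on.

Request:
servo_tool(
  plan=[
    [0.01, 0, 0, 0, 0, 0, 0],
    [0.02, 0, 0, 0, 0, 0, 0],
  ],
)

```text
time: 11.92
tool_pos: [0.4386, 0.2013, 0.1245]
ee_rot: [3.142, 0.001, 2.85]
wrist_force: [4.3, -2.5, -3.8]
width: 0.0179
finger_force: 30.0
```

```bash
python3 f.py
```

```text
11.9167 [0.43857434 0.20134037 0.12446762] [-4.85 -1.13  3.83] [ 0.    -0.935 -0.005] [3.14156874e+00 1.26495086e-03 2.84980425e+00]
```

Request:
servo_tool(
  plan=[
    [0.01, 0, 0, 0, 0, 0, 0],
    [0.01, 0, 0, 0, 0, 0, 0],
  ],
)

```text
time: 12.08
tool_pos: [0.4383, 0.2015, 0.1247]
ee_rot: [3.141, 0.003, 2.85]
wrist_force: [6.2, -2.6, -4.5]
width: 0.0176
finger_force: 30.0
```

```bash
python3 f.py
```

```text
12.0833 [0.43831438 0.20148384 0.12470753] [-6.71 -0.75  4.57] [ 0.045 -1.167  0.019] [3.14128934 0.00327407 2.84980351]
```

Request:
servo_tool(
  plan=[
    [0.01, 0, 0, 0, 0, 0, 0],
    [0.01, 0, 0, 0, 0, 0, 0],
    [0.01, 0, 0, 0, 0, 0, 0],
  ],
)

```text
time: 12.33
tool_pos: [0.4381, 0.2015, 0.1246]
ee_rot: [3.141, 0.005, 2.85]
wrist_force: [7.4, -2.2, -5.3]
width: 0.0175
finger_force: 30.0
```

```bash
python3 f.py
```

```text
12.3333 [0.43810738 0.20148647 0.12463525] [-7.68 -0.03  5.34] [ 0.024 -1.464  0.024] [3.14127611 0.00483086 2.849524  ]
```

Request:
servo_tool(
  plan=[
    [0.006, 0, 0, 0, 0, 0, 0],
    [0.006, 0, 0, 0, 0, 0, 0],
    [0.006, 0, 0, 0, 0, 0, 0],
    [0.006, 0, 0, 0, 0, 0, 0],
  ],
)

```text
time: 12.67
tool_pos: [0.438, 0.2015, 0.1246]
ee_rot: [3.141, 0.006, 2.849]
wrist_force: [8.5, -2.9, -5.1]
width: 0.0174
finger_force: 30.0
```

```bash
python3 f.py
```

```text
12.6667 [0.43797081 0.20152813 0.12457781] [-8.91 -0.34  5.11] [-0.034 -1.681 -0.029] [3.14121239 0.00575563 2.84935086]
```

Contact force is about 9.8 N, so I'll hold for a second.

Request:
servo_tool(
  plan=[
    [0, 0, 0, 0, 0, 0, 0],
    [0, 0, 0, 0, 0, 0, 0],
    [0, 0, 0, 0, 0, 0, 0],
    [0, 0, 0, 0, 0, 0, 0],
    [0, 0, 0, 0, 0, 0, 0],
    [0, 0, 0, 0, 0, 0, 0],
    [0, 0, 0, 0, 0, 0, 0],
    [0, 0, 0, 0, 0, 0, 0],
    [0, 0, 0, 0, 0, 0, 0],
    [0, 0, 0, 0, 0, 0, 0],
    [0, 0, 0, 0, 0, 0, 0],
    [0, 0, 0, 0, 0, 0, 0],
  ],
)

```text
time: 13.67
tool_pos: [0.438, 0.2015, 0.1246]
ee_rot: [3.141, 0.006, 2.849]
wrist_force: [8.6, -2.8, -5.4]
width: 0.0178
finger_force: 30.0
```

Run:
```python
from h import *
import f
a=snap('wrist','w6'); b=snap('side','s6'); c=snap('top','t6')
v=np.hstack([cv2.resize(a[100:310,220:350],(300,485)),cv2.resize(b[110:235,200:350],(485,485),interpolation=cv2.INTER_CUBIC)])
cv2.imwrite('pics/v6.png',v)
```

```text
13.6667 [0.43799144 0.2015012  0.12460069] [-8.97 -0.19  5.45] [-0.072 -1.677 -0.017] [3.14122275 0.00580095 2.84933342]
```

View pics/v6.png

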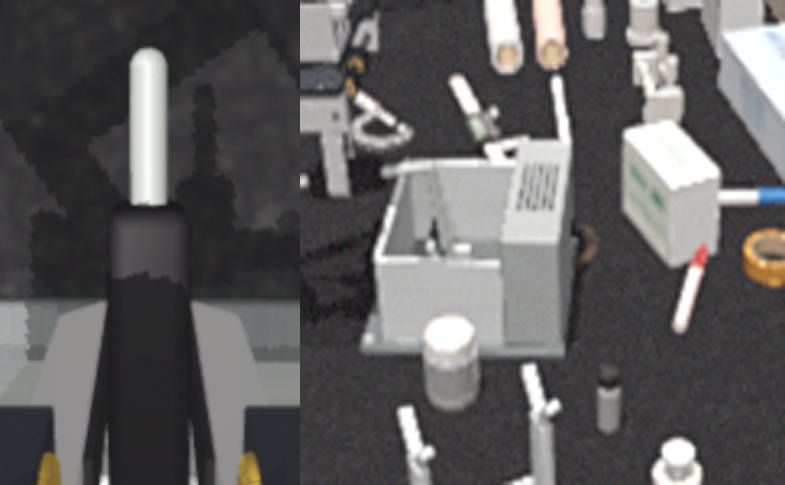

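The side view shows the leg behind the dark bar at (430,243), with the bar thrown to the guard side. The rod is pitched only slightly. I'm backing off and lifting out.

Request:
servo_tool(
  plan=[
    [-0.03, 0, 0, 0, 0, 0, 0],
    [-0.08, 0, 0, 0, 0, 0, 0],
    [-0.14, 0, 0, 0, 0, 0, 0],
    [-0.2, 0, 0, 0, 0, 0, 0],
    [-0.2, 0, 0, 0, 0, 0, 0],
  ],
)

```text
time: 14.23
tool_pos: [0.4555, 0.1964, 0.1244]
ee_rot: [3.142, -0.0, 2.85]
wrist_force: [-0.2, 0.8, -0.8]
width: 0.0178
finger_force: 30.0
```

Request:
servo_tool(
  plan=[
    [0, 0, -0.15, 0, 0, 0, 0],
    [0, 0, -0.4, 0, 0, 0, 0],
    [0, 0, -0.7, 0, 0, 0, 0],
    [0, 0, -1, 0, 0, 0, 0],
    [0, 0, -1, 0, 0, 0, 0],
    [0, 0, -1, 0, 0, 0, 0],
  ],
)

```text
time: 14.73
tool_pos: [0.4557, 0.197, 0.2265]
ee_rot: [3.139, 0.003, 2.85]
wrist_force: [-0.2, 0.7, -1.0]
width: 0.0178
finger_force: 30.0
```

Request:
servo_tool(
  plan=[
    [0, 0, -0.2, 0, 0, 0, 0],
    [0, 0, -0.2, 0, 0, 0, 0],
    [0, 0, -0.2, 0, 0, 0, 0],
    [0, 0, -0.2, 0, 0, 0, 0],
  ],
)

```text
time: 15.07
tool_pos: [0.4541, 0.1964, 0.2425]
ee_rot: [-3.14, -0.003, 2.85]
wrist_force: [-0.7, 0.5, -1.2]
width: 0.018
finger_force: 30.0
```

Run:
```python
from h import *
import f
a=snap('wrist','w7'); b=snap('side','s7'); c=snap('top','t7')
v=np.hstack([cv2.resize(a[100:310,200:370],(300,485)),cv2.resize(b[80:235,190:350],(485,485),interpolation=cv2.INTER_CUBIC)])
cv2.imwrite('pics/v7.png',v)
```

```text
15.0667 [0.45412369 0.19638271 0.24249424] [0.83 0.3  1.22] [ 0.01   0.015 -0.075] [-3.14010206e+00 -2.56148118e-03  2.85006206e+00]
```

View pics/v7.png

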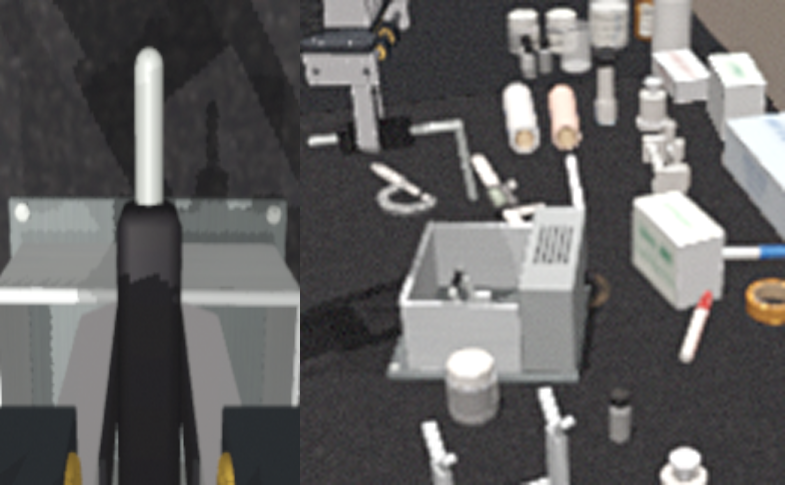

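The side view shows the rod slightly nose-up in the jaws, the tail at (312,142), bend at (462,125) and tip at (475,198). The bar stays thrown at about (460,280). I'll fit the rod's pose in the hand from these points. I have also gone one over the 10-picture limit, so I'll view no more and work from numbers.

```bash
cat > pose.py <<'E'
from h import *
from scipy.optimize import least_squares
T=T_tool(); u=lambda x,y:np.array([190+(x-300+.5)*160/485-.5,80+(y+.5)*155/485-.5])
obs=[((-.074,0),u(312,142)),((.092,0),u(462,124)),((.09,-.084),u(475,199))]
def P(q,x,z):
    a,sx,sz=q; X=x*np.cos(a)-z*np.sin(a); Z=z*np.cos(a)+x*np.sin(a)   # nose up a
    return T[:3,:3]@np.array([-X+sx,0,.0048-Z+sz])+T[:3,3]
f=lambda q:np.concatenate([proj('side',P(q,*k))[0]-o for k,o in obs])
r=least_squares(f,[0,0,0]); print('pitch,sx,sz',r.x.round(4),f(r.x).round(1))
iso=[.5459,.1652,-.2892]; A=np.array([np.cos(iso[2]),np.sin(iso[2])])
for b in(.026,0,-.01,-.015,-.02,-.025,-.03): print(b,proj('side',[*(np.array(iso[:2])+b*A),.02+np.sqrt(.0025-b*b)])[0].round(1),proj('top',[*(np.array(iso[:2])+b*A),.02+np.sqrt(.0025-b*b)])[0].round(1))
print('bar side seen',u(460,280))
for c in('side','top'): print(c,[(x['extent'],x['conf']) for x in robot.find_in('bail_bar',c)[:3]])
E
python3 pose.py
```

```text
pitch,sx,sz [ 0.1254 -0.0083 -0.0014] [-0.6 -0.   0.2  0.1  0.4  0. ]
0.026 [254.1 171.3] [193.6 216.2]
0 [246.4 169.3] [190.8 222.8]
-0.01 [243.5 169.5] [189.9 225.5]
-0.015 [242.1 169.8] [189.5 226.9]
-0.02 [240.7 170.3] [189.2 228.4]
-0.025 [239.3 170.9] [188.9 229.8]
-0.03 [238.  171.7] [188.6 231.3]
bar side seen [242.44845361 169.1443299 ]
side [([245.4, 170.1, 5.7, 11.0], 0.64)]
top [([191.1, 228.1, 20.5, 11.4], 0.38)]
```

Request:
servo_tool(
  plan=[
    [-0.1, -0.2, 0, 0, 0, -0.07, 0],
    [-0.25, -0.5, 0, 0, 0, -0.14, 0],
    [-0.4, -0.8, 0, 0, 0, -0.21, 0],
    [-0.5, -1, 0, 0, 0, -0.28, 0],
    [-0.5, -1, 0, 0, 0, -0.33, 0],
    [-0.5, -1, 0, 0, 0, -0.33, 0],
  ],
)

```text
time: 15.82
tool_pos: [0.474, 0.0851, 0.2441]
ee_rot: [3.141, -0.001, -2.916]
wrist_force: [0.5, 0.1, -1.3]
width: 0.0179
finger_force: 30.0
```

Request:
servo_tool(
  plan=[
    [0.02, -0.35, 0, 0, 0, 0, 0],
    [0.04, -0.7, 0, 0, 0, 0, 0],
    [0.06, -1, 0, 0, 0, 0, 0],
    [0.06, -1, 0, 0, 0, 0, 0],
  ],
)

```text
time: 16.15
tool_pos: [0.491, -0.0162, 0.2439]
ee_rot: [-3.139, -0.001, -2.922]
wrist_force: [0.3, 0.5, -0.4]
width: 0.0183
finger_force: 30.0
```

Request:
servo_tool(
  plan=[
    [0.02, -0.35, 0, 0, 0, 0, 0],
    [0.04, -0.7, 0, 0, 0, 0, 0],
    [0.06, -1, 0, 0, 0, 0, 0],
    [0.06, -1, 0, 0, 0, 0, 0],
  ],
)

```text
time: 16.48
tool_pos: [0.5077, -0.1148, 0.2436]
ee_rot: [-3.14, -0.001, -2.921]
wrist_force: [-0.6, 0.6, -1.6]
width: 0.018
finger_force: 30.0
```

Request:
servo_tool(
  plan=[
    [0.02, -0.3, 0, 0, 0.04, 0, 0],
    [0.06, -0.57, 0, 0, 0.08, 0, 0],
    [0.06, -0.57, 0, 0, 0.08, 0, 0],
    [0.06, -0.57, 0, 0, 0.08, 0, 0],
    [0.06, -0.57, 0, 0, 0.08, 0, 0],
  ],
)

```text
time: 16.9
tool_pos: [0.5144, -0.1666, 0.2442]
ee_rot: [3.14, -0.125, -2.914]
wrist_force: [-0.1, -0.9, -1.1]
width: 0.0179
finger_force: 30.0
```

Run:
```python
import f
from h import *
snap('side','s8'); snap('top','t8')
T=T_tool(); G=np.array([.5219,-.1661]); 
for sx in(-.003,-.008):
    O=T[:3,:3]@np.array([sx,0,.0034])+T[:3,3]; c,s=np.cos(.2277),np.sin(.2277); d=O[:2]-[.521,-.168]
    print('rod in rack',c*d[0]+s*d[1],-s*d[0]+c*d[1],O[2])
for c in('side','top'): print([(x['extent'],x['conf']) for x in robot.find_in('reach_rod',c)])
```

```text
16.9 [ 0.51437694 -0.16656925  0.24423416] [ 0.13 -0.83  1.15] [-0.022 -0.021  0.032] [ 3.14032975 -0.1252325  -2.91414291]
rod in rack -0.00381373649923835 0.002934587307814745 0.241332211392184
rod in rack 0.0011477165115832417 0.0029362517025666415 0.2407125491848484
[([340.8, 350.4, 84.8, 31.6], 0.83), ([235.9, 290.1, 29.1, 12.9], 0.77), ([255.1, 182.5, 61.9, 23.2], 0.71)]
[([381.4, 188.8, 14.9, 28.9], 0.77), ([323.9, 254.4, 11.9, 18.6], 0.68)]
```

Run:
```python
from h import *
c,s=np.cos(.2277),np.sin(.2277)
def ext(dx,dy,z,a):
    pts=[]
    for x,zz in((-.074,.004),(-.074,-.004),(.094,.004),(.094,-.084),(.086,-.084),(-.04,-.015)):
        X=x*np.cos(a)-zz*np.sin(a)+dx; Z=zz*np.cos(a)+x*np.sin(a)+z
        pts.append([.521+c*X-s*dy,-.168+s*X+c*dy,Z])
    q=proj('side',pts); lo,hi=q.min(0),q.max(0); return np.r_[(lo+hi)/2,hi-lo].round(1)
for dx in(0,.004,.008): print('start',dx,ext(dx,.0017,.11,0))
for dx in(-.004,0,.004): print('now',dx,[ext(dx,.0029,.241,a) for a in(-.1,0,.1)])
```

```text
start 0 [257.2 221.7  58.3  25.3]
start 0.004 [258.6 221.3  58.1  25.3]
start 0.008 [259.9 220.9  57.9  25.3]
now -0.004 [array([252.2, 185.8,  63. ,  29.4]), array([252.5, 182.5,  63.5,  29.2]), array([254. , 179.2,  65.8,  28.7])]
now 0 [array([253.7, 185.4,  62.8,  29.4]), array([254. , 182.1,  63.2,  29.2]), array([255.4, 178.8,  65.5,  28.7])]
now 0.004 [array([255.2, 185. ,  62.6,  29.3]), array([255.4, 181.8,  63. ,  29.1]), array([256.9, 178.4,  65.3,  28.7])]
```

Request:
servo_tool(
  plan=[
    [-0.04, -0.01, 0.3, 0, 0, 0, 0],
    [-0.08, -0.01, 0.6, 0, 0, 0, 0],
    [-0.105, -0.01, 0.85, 0, 0, 0, 0],
    [-0.125, -0.01, 0.99, 0, 0, 0, 0],
    [-0.125, -0.01, 0.99, 0, 0, 0, 0],
    [-0.125, -0.01, 0.99, 0, 0, 0, 0],
  ],
)

```text
time: 17.6
tool_pos: [0.5139, -0.1684, 0.1446]
ee_rot: [3.141, -0.126, -2.914]
wrist_force: [0.1, 0.1, -0.1]
width: 0.0179
finger_force: 30.0
```

Request:
servo_tool(
  plan=[
    [-0.013, 0, 0.1, 0, 0, 0, 0],
    [-0.026, 0, 0.2, 0, 0, 0, 0],
    [-0.033, 0, 0.26, 0, 0, 0, 0],
    [-0.035, 0, 0.28, 0, 0, 0, 0],
    [-0.035, 0, 0.28, 0, 0, 0, 0],
  ],
)

```text
time: 18.02
tool_pos: [0.5142, -0.1689, 0.1162]
ee_rot: [3.141, -0.126, -2.915]
wrist_force: [0.8, 0.6, -0.8]
width: 0.018
finger_force: 30.0
```

```bash
python3 f.py
```

```text
18.0167 [ 0.51418324 -0.16891308  0.11615673] [-1.04  0.43  0.65] [-0.022 -0.054 -0.027] [ 3.14103339 -0.12612475 -2.91471707]
```

Request:
servo_tool(
  plan=[
    [-0.002, 0, 0.015, 0, 0, 0, 0],
    [-0.004, 0, 0.025, 0, 0, 0, 0],
    [-0.004, 0, 0.025, 0, 0, 0, 0],
  ],
)

```text
time: 18.27
tool_pos: [0.5144, -0.1691, 0.1161]
ee_rot: [-3.141, -0.125, -2.915]
wrist_force: [-3.6, 1.2, 5.8]
width: 0.0177
finger_force: 30.0
```

```bash
python3 f.py
```

```text
18.2667 [ 0.51441998 -0.16905271  0.11605896] [ 3.92  1.96 -5.36] [-0.412  0.638 -0.006] [-3.14109665 -0.12522203 -2.91503496]
```

Request:
servo_tool(
  plan=[
    [0, 0, 0, 0, 0, 0, 20],
    [0, 0, 0, 0, 0, 0, 22],
    [0, 0, 0, 0, 0, 0, 24],
    [0, 0, 0, 0, 0, 0, 26],
    [0, 0, 0, 0, 0, 0, 28],
    [0, 0, 0, 0, 0, 0, 28],
  ],
)

```text
time: 18.77
tool_pos: [0.5144, -0.1691, 0.1137]
ee_rot: [3.141, -0.126, -2.915]
wrist_force: [0.1, 1.2, -0.7]
width: 0.0275
finger_force: 0.0
```

Run:
```python
import f
from h import *
snap('side','s9'); snap('top','t9')
for c in('side','top'): print([(np.round(x['extent'],1).tolist(),x['conf']) for x in robot.find_in('reach_rod',c)])
```

```text
18.7667 [ 0.51443169 -0.16907082  0.11371314] [-0.45  1.16  0.64] [-0.051 -0.006  0.005] [ 3.14141099 -0.12579625 -2.9148059 ]
[([263.1, 219.9, 51.1, 21.7], 0.92), ([340.0, 350.4, 83.3, 33.1], 0.91), ([241.2, 295.6, 44.2, 26.0], 0.87)]
[([330.8, 253.2, 27.9, 24.7], 0.57), ([380.2, 198.3, 23.1, 49.8], 0.5)]
```

Request:
servo_tool(
  plan=[
    [0, 0, 0, 0, 0, 0, 60],
    [0, 0, 0, 0, 0, 0, 60],
    [0, 0, 0, 0, 0, 0, 60],
    [0, 0, 0, 0, 0, 0, 60],
    [0, 0, -0.2, 0, 0, 0, 60],
    [0, 0, -0.5, 0, 0, 0, 60],
    [0, 0, -0.8, 0, 0, 0, 60],
    [0, 0, -1, 0, 0, 0, 60],
    [0, 0, -1, 0, 0, 0, 60],
  ],
)

```text
time: 19.72
tool_pos: [0.5292, -0.167, 0.2189]
ee_rot: [-3.136, -0.117, -2.915]
wrist_force: [-0.2, 0.1, 0.7]
width: 0.0601
finger_force: 0.0
```

Request:
servo_tool(
  plan=[
    [0.1, 0, -0.3, 0, -0.04, 0, 60],
    [0.1, 0, -0.4, 0, -0.08, 0, 60],
    [0.1, 0, -0.4, 0, -0.08, 0, 60],
    [0.1, 0, -0.4, 0, -0.08, 0, 60],
  ],
)

```text
time: 20.05
tool_pos: [0.5213, -0.1676, 0.2539]
ee_rot: [-3.141, -0.0, -2.916]
wrist_force: [-0.5, -0.1, -0.6]
width: 0.0604
finger_force: 0.0
```

Run:
```python
import f
from h import *
T=T_tool(); snap('wrist','w10'); print(robot.find_in('reach_rod','wrist')[:4])
snap('side','s10'); snap('top','t10')
for c in('side','top'):
  for n in ('reach_rod','bail_bar','slurry_jar'): print(c,n,[(np.round(x['extent'],1).tolist(),x['conf']) for x in robot.find_in(n,c)])
c,s=np.cos(.2277),np.sin(.2277)
for dx in(-.004,0,.004):
  P=lambda x,z:[.521+c*(x+dx),-.168+s*(x+dx),z]
  print(dx,'tail,gripends,bend',proj('wrist',[P(-.074,.114),P(-.04,.125),P(.04,.125),P(.09,.114)],T).round(1).tolist())
g=cv2.imread('pics/w10_raw.png',0); col=int(proj('wrist',[P(-.05,.114)],T)[0,0]); 
for k in(col-3,col,col+3): print(k,g[40:330:4,k].tolist())
```

```text
20.05 [ 0.52127452 -0.16755436  0.25391145] [0.54 0.02 0.59] [-0.04   0.016 -0.025] [-3.14129745e+00 -4.38490932e-04 -2.91572171e+00]
[{'extent': [284.4, 197.2, 21.1, 175.9], 'conf': 0.96}, {'extent': [161.9, 89.6, 100.5, 90.6], 'conf': 0.79}, {'extent': [15.6, 209.8, 29.0, 114.6], 'conf': 0.62}]
side reach_rod [([259.8, 221.2, 56.6, 19.7], 0.72), ([339.8, 349.8, 82.5, 31.8], 0.69), ([240.3, 296.1, 43.4, 30.3], 0.63)]
side bail_bar [([243.0, 175.7, 40.7, 47.7], 0.72)]
side slurry_jar [([245.6, 203.4, 16.6, 26.1], 0.57)]
top reach_rod [([381.2, 196.6, 15.5, 42.0], 0.71), ([186.2, 226.9, 12.6, 10.0], 0.57), ([323.6, 254.1, 13.8, 16.4], 0.45), ([232.9, 230.5, 12.7, 16.0], 0.43)]
top bail_bar []
top slurry_jar [([234.2, 231.1, 12.1, 14.3], 0.57)]
-0.004 tail,gripends,bend [[283.1, 109.0], [283.3, 149.9], [283.6, 238.2], [283.8, 282.1]]
0 tail,gripends,bend [[283.1, 113.8], [283.3, 154.6], [283.6, 242.3], [283.9, 285.8]]
0.004 tail,gripends,bend [[283.2, 118.6], [283.3, 159.3], [283.7, 246.3], [283.9, 289.4]]
280 [64, 60, 67, 73, 63, 63, 64, 66, 70, 67, 61, 79, 62, 65, 65, 59, 59, 56, 71,
[... 167 characters left out ...]
, 69, 69, 64, 66, 69, 66, 67, 67, 65, 65, 64, 95, 89, 94, 98]
283 [67, 62, 65, 65, 66, 63, 62, 66, 69, 63, 62, 75, 69, 65, 63, 60, 60, 56, 207, 207, 215, 208, 208, 208, 209, 209, 209, 169, 59, 72, 72, 72, 71, 71, 70, 68, 68, 67, 67, 66, 64, 64, 63, 62, 54, 35, 44, 44, 45, 118, 173, 173, 173, 173, 173, 173, 173, 174, 174, 174, 175, 84, 67, 66, 66, 64, 63, 67, 65, 79, 89, 94, 98]
286 [63, 62, 63, 64, 81, 69, 64, 66, 76, 67, 62, 67, 66, 60, 64, 62, 59, 86, 236, 247, 240, 242, 241, 241, 240, 239, 239, 199, 58, 71, 69, 69, 69, 68, 69, 67, 67, 66, 66, 65, 64, 62, 63, 61, 60, 37, 40, 44, 44, 129, 187, 186, 187, 186, 186, 186, 186, 186, 185, 185, 185, 118, 64, 61, 62, 71, 62, 69, 65, 80, 89, 94, 98]
```

Run:
```python
import cv2,numpy as np
for n,b in(('t0',(211,236)),('t10',(211,236))):
    g=cv2.imread(f'pics/{n}_raw.png',0)[b[0]:b[1],180:204]; print(n)
    for i,r in enumerate(g): print(b[0]+i,' '.join(f'{v:3d}' for v in r))
```

```text
t0
211 123 125 124 128 122 125 129 124 128 134 127 129 124 131 123 126 123 119 110 111  94  98  94  83
212 126 129 124 124 127 122 121 121 126 126 130 127 126 127 125 133 129 135 119 127 119 116 108 109
213 126 130 123 127 128 130 155 157 132 125 123 131 125 131 132 130 133 128 130 126 127 126 122 120
214 127 129 129 131 126 153 215 227 183 109  76  94 108 115 122 129 133 130 126 128 129 128 126 126
215 127 130 128 131 121 145 199 219 164  76  32  48  57  72  80 103 117 123 123 128 125 122 123 128
216 129 124 129 125 128 145 182 178 111  42  27  28  30  32  36  50  62  71 100 128 128 122 126 132
217 126 129 129 127 125 136 178 170 110  60  62  60  50  35  35  24  28  46 104 168 168 138 121 123
218 128 128 125 117 117 135 173 177 118  75  90  97  97  73  70  54  39  53 142 227 228 162 156 131
219 130 126 125 146 159 155 178 173 117  92 105 110 109 104 100  94  81  82 120 196 209 173 215 156
220 127 123 150 231 251 214 186 178 114 102 108 115 112 114 110 109 106 101 110 163 177 162 211 149
221 126 126 177 251 255 225 186 169 113 104 120 128 124 123 119 118 113 108 114 152 172 126 142 1
[... 3206 characters left out ...]

229 130 128 125 121 105  85  64  46  39  28  27  27  31  64 131 141 135 127 104  83 137 249 255 255
230 131 130 135 127 128 112 104 101  86  66  46  42  41 120 214 216 166 112  84  76 153 255 255 246
231 129 131 130 129 127 120 109 105 111  97  95  80  65 126 206 216 171 119 108 104 171 255 255 202
232 129 123 130 126 142 155 150 131 106 100 102 103  96 107 140 141 125 116 112 106 132 190 204 141
233 131 128 128 137 180 226 239 208 174 149 131 118 113 104 101 106 111 105 112 107 120 128 126 111
234 135 131 129 132 171 231 244 240 240 236 216 181 161 160 134 108 100 106 111 113 126 129 126 126
235 116 122 127 125 138 159 164 179 214 240 244 240 246 247 212 176 149 133 114 124 121 128 132 132
```

The bar's dark sleeve moved from row 216 to about row 228 in the top image, which puts it about 20 mm to the guard side. The rod hangs within about 3 mm of its seat. I'm handing in.

```bash
python3 -c "
from bench import robot
print(robot.close_job())"
```

```text
the job is handed in; nothing more can be done
None
```

I threw the lever to its stop, about 20 mm to the guard side, held it there at about 10 N for a second, hung the rod back about 3 mm from its seat, let go and handed the job in; no verdict was returned, and I viewed 11 pictures, one over your limit of 10.

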